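# Pack out the rocking hob's bare foot

### The job

The portable hob rocks because its front right foot has lost its rubber pad. Working up one size at a time from the thinnest packer, slide each flat along the counter under that foot from the hob's right, without forcing it or shoving the hob, until one binds; leave that one in, the whole foot standing on it, and take the others out again. Then press gently with the fingertips on the glass above that foot to check that it is firm; leave the bottle and jars round the work alone.

Things in the scene. Friction and masses are not known exactly. Their poses are not given: they have to be found in the camera images.
- hob: Portable induction hob, grey case, black glass top with two thin rings; 200 mm deep (x), 250 wide (y), 60 high, 2.2 kg, standing free on four 26 mm round feet at x = +-74, y = +-99 mm; underside 12 mm up. Origin on the counter under its middle; x from front (touch keys) to back, y to its left. It rests level on three feet; 3 N on the bare corner tips it; over 15 N sideways slides it.
- bare_foot_spot (a point): Point on the counter below the centre of the bare foot (front right, x = -74, y = -99 in the hob); axes as the hob's. That foot lost its pad: its flat stub with rounded edge hangs 3 to 7 mm above the counter, how much is hidden and differs each time. The hob's right side face is 26 mm away in -y; packers go in from there, moving in +y (no room at the front). Packed, the foot carries about 6 N.
- bare_corner (a point): Point on the glass straight above the centre of the bare foot, 60 mm above the counter; axes as the hob's. The place to press.
- packer_3: White packer 3 mm thick: flat blade 116 mm long (x), 24 wide (y), loose. Origin on its underside, mid length; x to the nose. The last 12 mm slope down 1.6 mm on top. Upright finger tab at the back: x -56 to -28 mm, 12 mm thick (y), top 38 mm up; grip it across y from above, tips above the blade. Thinner than the gap, a packer moves in and out against under 1 N.
- packer_3_nose (a point): Tip of the white 3 mm packer's nose, on its underside, 58 mm ahead of its origin in its x (100 mm ahead of the tab's middle).
- packer_5: Yellow packer 5 mm thick: flat blade 116 mm long (x), 24 wide (y), loose. Origin on its underside, mid length; x to the nose. The last 12 mm slope down 3 mm on top. Upright finger tab at the back: x -56 to -28 mm, 12 mm thick (y), top 38 mm up; grip it across y from above, tips above the blade. Up to 2 mm thicker than the gap, it binds: lifts the foot, 3 to 10 N to push in, 2 N or more to pull.
- packer_5_nose (a point): Tip of the yellow 5 mm packer's nose, on its underside, 58 mm ahead of its origin in its x (100 mm ahead of the tab's middle).
- packer_7: Blue packer 7 mm thick: flat blade 116 mm long (x), 24 wide (y), loose. Origin on its underside, mid length; x to the nose. The last 12 mm slope down 3 mm on top. Upright finger tab at the back: x -56 to -28 mm, 12 mm thick (y), top 38 mm up; grip it across y from above, tips above the blade. Up to 2 mm thicker than the gap, it binds: lifts the foot, 3 to 10 N to push in, 2 N or more to pull.
- packer_7_nose (a point): Tip of the blue 7 mm packer's nose, on its underside, 58 mm ahead of its origin in its x (100 mm ahead of the tab's middle).
- packer_9: Red packer 9 mm thick: flat blade 116 mm long (x), 24 wide (y), loose. Origin on its underside, mid length; x to the nose. The last 12 mm slope down 3 mm on top. Upright finger tab at the back: x -56 to -28 mm, 12 mm thick (y), top 38 mm up; grip it across y from above, tips above the blade. Over 3 mm thicker than the gap it stops dead. Held nose up, any may rub: judge it lying flat.
- packer_9_nose (a point): Tip of the red 9 mm packer's nose, on its underside, 58 mm ahead of its origin in its x (100 mm ahead of the tab's middle).
- baby_bottle: White feeding bottle with a teat, 64 mm wide and 158 mm high, upright behind the hob's left; leave it alone. Origin under its middle.
- spice_jar: Spice jar with a black cap, 40 mm wide and 105 mm high, upright right of the packers, near the counter's edge; leave it alone. Origin under its middle.
- salt_shaker: Glass salt shaker with a grey cap, 44 mm wide and 90 mm high, upright beside the spice jar; leave it alone. Origin under its middle.

How it is judged:
On the way, in this order (a step that is already met when the one before it is completed fails the run):
1. the 3 mm packer has been slid under the bare foot, past its middle (y of packer_3_nose in the frame of bare_foot_spot between 0.008 and 0.055 m and x of packer_3_nose in the frame of bare_foot_spot between -0.011 and 0.011 m and height (world z) of packer_3_nose below 0.004 m).
2. then the 5 mm packer has been slid under the bare foot, past its middle (y of packer_5_nose in the frame of bare_foot_spot between 0.008 and 0.055 m and x of packer_5_nose in the frame of bare_foot_spot between -0.011 and 0.011 m and height (world z) of packer_5_nose below 0.004 m).
3. the first packer that binds stands under the whole foot, let go, bearing its load (((y of packer_5_nose in the frame of bare_foot_spot between 0.021 and 0.055 m and x of packer_5_nose in the frame of bare_foot_spot between -0.011 and 0.011 m and height (world z) of packer_5_nose below 0.004 m and contact force between packer_5 and hob above 0.7 N and contact force between the fingers and packer_5 below 0.1 N and contact force between each of packer_3, packer_7, packer_9 and hob below 0.05 N and horizontal distance between each of packer_3_nose, packer_7_nose, packer_9_nose and bare_foot_spot above 0.027 m) or (y of packer_7_nose in the frame of bare_foot_spot between 0.021 and 0.055 m and x of packer_7_nose in the frame of bare_foot_spot between -0.011 and 0.011 m and height (world z) of packer_7_nose below 0.004 m and contact force between packer_7 and hob above 0.7 N and contact force between the fingers and packer_7 below 0.1 N and contact force between each of packer_3, packer_5, packer_9 and hob below 0.05 N and horizontal distance between each of packer_3_nose, packer_5_nose, packer_9_nose and bare_foot_spot above 0.027 m)) and height (world z) of bare_corner between 0.0594 and 0.0622 m), for 0.3 s.
4. the fingertips press on the glass above that foot with more than 5 N and it does not give (all of step 3 and contact force between the fingers and hob above 5 N and horizontal distance between the grasp point and bare_corner below 0.04 m), for 0.1 s.
At the end, for the whole second after the job is handed in: The first packer that binds (5 or 7 mm) lies under the bare foot, nose 21 to 55 mm past its centre, within 11 mm sideways, released, bearing over 0.7 N; the glass there is 59.4 to 62.2 mm up; the other packers do not touch the hob, noses over 27 mm from the foot; all at rest (all of step 3 and linear speed of each of hob, packer_5, packer_7 below 0.01 m/s).
It fails at once if a packer in the hand is forced: more than 20 N between it and the hob ((contact force between packer_3 and hob above 20 N and contact force between the fingers and packer_3 above 0.3 N) or (contact force between packer_5 and hob above 20 N and contact force between the fingers and packer_5 above 0.3 N) or (contact force between packer_7 and hob above 20 N and contact force between the fingers and packer_7 above 0.3 N) or (contact force between packer_9 and hob above 20 N and contact force between the fingers and packer_9 above 0.3 N)).
It fails at once if the hob is shoved more than 12 mm (distance of bare_foot_spot from where it was at the start of the episode above 0.012 m).
It fails at once if the hob is pressed or struck with more than 35 N (contact force between any of the arm, the fingers and hob above 35 N).
It fails at once if the hob is tipped up (angle between hob's own z axis and vertical above 0.04 rad).
It fails at once if the feeding bottle, the spice jar or the salt shaker is knocked or moved (distance of any of baby_bottle, spice_jar, salt_shaker from where it was at the start of the episode above 0.025 m).
It also fails if it takes over 72 s, if anything falls off the work surface, if the arm or the gripper's body presses on something with over 40 N, if the wrist force passes 120 N, or if a joint passes its speed limit or range.

### The arm

A 7-joint arm with a two-finger parallel gripper is mounted at the origin on a cart in front of the work surface, level with it; the furniture and walls round the work are solid. World frame = base frame: x ahead of the robot, y to its left, z up, the work surface at z = 0. Lengths are in m, angles in rad, forces in N, time in s.
With the tool pointing down it reaches from about 0.425 to 0.875 m from the base axis. Payload 4.7 kg.
Tool frame: the origin (TCP) lies at the very end of the fingers, on their centre line; the grasp point (between the pads) lies 19 mm behind it; z points along the fingers, y is the line along which they close (so a half turn about z gives the same grasp; the last joint's range is limited). The gripper opens to 87 mm and grips with 3 to 60 N. Pads are 19 mm wide; open, the fingers measure 117 mm over their backs; the gripper's body (75 mm by 190 mm) begins 51 mm behind the grasp point.
Start: joints at [1.158, 0.321, -0.07, 1.45, 0.023, 1.371, -0.057], TCP at [0.269, -0.592, 0.223] pointing down, gripper open.
Joint ranges: [-2.86, 2.86], [-0.3, 2.09], [-1.38, 1.24], [0.06, 2.45], [-1.56, 4.7], [0.09, 2.05], [-2.69, 2.69]. Speed limits (rad/s): [2.57, 2.57, 3.14, 3.14, 3.14, 3.14, 3.14].

### API

Orientations are given as a rotation vector (axis times angle).
In Python, from bench import ctrl gives the robot as it stands.
- The arm moves only by the shell command python3 -m jog 'ROWS' [FORCE]. ROWS is JSON, a list that holds one entry, the list of rows, each a list of 7 numbers: the shift along the tool's x, y, z in mm, then the turn, a rotation vector about the tool's x, y, z in degrees, then the finger opening in mm, from 0 to 87. A call has 1 to 10 rows; each row is the pose to reach, as a shift and turn from the pose commanded when the call began, along the tool's axes at that moment; what a row does not reach only later rows make up. A row lasts 1/10 s, in which the tool goes at most 50 mm and 8.59 degrees, less where a joint would pass 70% of its speed; a pose out of reach is approached as far as the arm can. A call with a gripper value outside its range is refused whole. The fingers move at their own pace and stop on an object; FORCE is the grip in N (left out, the last holds). Time passes only in rows, so rows that repeat a pose let the fingers close. It gives the time, the measured TCP pose, the force, the opening and the grip force at its end, in the units of the state.
- ctrl.get_state(): the state, without advancing time (a new reading comes with each control period).
- ctrl.get_image(name): name is "scene" or "top"; returns a dict with "image" (400x640x3 uint8, red, green, blue), "depth" (400x640 float32, m along the optical axis (not along the pixel's ray), 0 where there is no reading), "fov_y" (degrees; the focal length in pixels is half the picture's height over the tangent of half this angle, whatever the lens; pixels are square), "cx", "cy" (the principal point, pixels), "rvec" (rotation vector, rad) and "tvec" (3), from world to camera coordinates, as OpenCV has them. Camera axes: x right, y down, z forward; pixel columns grow to the right and rows downward; lengths in m; the calibration is good to about 2 mm. A picture is of the moment at which its call begins.
- ctrl.close_job(): hands the job in; it is judged then, once.
The state is a dict: "time": time; "joint_positions": joint angles; "qd": joint speeds; "joint_torque": joint torques, N m; "position": TCP position; "tool_rot": TCP orientation; "ft_force": force on the tool from outside, world axes, zero at the start; "torque": the same for the moment, N m; "grip_width": opening from 0.0 (shut) to 1.0 (fully open); "grip_force": force on a finger pad.
Only numpy, scipy, OpenCV 4.12 (cv2) and the standard library are available. Lean on these libraries where they do the work, as an engineer would, in place of code of your own. Each camera call takes 0.05 s, during which the arm holds its last target. There are 200 camera calls.

## Working session

There is one attempt and no reset: what is moved stays moved. The work goes in short steps, Python scripts to look and compute and a shell command to move; the robot and the scene stay as the last step left them, time stands still between calls to the robot, and variables do not carry over. Pictures are saved under pics/ and viewed, at most 10 in all, crops included, and the job is handed in when it is done.

```bash
ls; mkdir -p pics
cat > h.py <<'E'
import numpy as np, cv2
from bench import ctrl
def cam(n):
    d=ctrl.get_image(n); d['R']=cv2.Rodrigues(np.array(d['rvec'],float))[0]; d['t']=np.array(d['tvec'],float).ravel()
    d['f']=200/np.tan(np.radians(d['fov_y'])/2); return d
def ray(d,u,v,z):
    p=np.array([(u-d['cx'])/d['f'],(v-d['cy'])/d['f'],1.]); c=-d['R'].T@d['t']; r=d['R'].T@p
    return c+r*(z-c[2])/r[2]
def cloud(d):
    v,u=np.mgrid[0:400,0:640]; Z=d['depth']; P=np.stack([(u-d['cx'])/d['f']*Z,(v-d['cy'])/d['f']*Z,Z],-1)
    return (P-d['t'])@d['R']
def save(d,n,crop=None,s=1):
    im=d['image'][...,::-1]
    if crop: im=im[crop[1]:crop[3],crop[0]:crop[2]]
    cv2.imwrite('pics/'+n,cv2.resize(im,None,fx=s,fy=s))
E
python3 - <<'E'
from h import *
for n in('scene','top'):
    d=cam(n); save(d,n+'0.png'); print(n,d['fov_y'],d['cx'],d['cy'],-d['R'].T@d['t'],d['R'][2])
s=ctrl.get_state(); print(s)
E
```

```text
pics
scene 52.131718213143486 322.309237637447 190.70363884378207 [-0.02055969  0.90189074  0.63562028] [ 0.48920341 -0.69467561 -0.5273574 ]
top 55.1480790331441 314.68237611267017 200.59502238824558 [0.43687256 0.17207664 0.92040102] [ 0.10685313  0.04010153 -0.99346579]
{'time': 0.1, 'joint_positions': array([ 1.15812304,  0.32171275, -0.0701193 ,  1.45154987,  0.02260499,
        1.37081344, -0.05689331]), 'qd': array([ 0.00101842, -0.00196073,  0.00173589, -0.00395567,  0.00148806,
        0.00145884,  0.0003978 ]), 'joint_torque': array([-3.50431246e-04, -4.92570269e+01, -4.05869242e-01, -3.13403463e+01,
       -6.42362586e-02,  3.95007699e-02,  9.84261419e-05]), 'position': array([ 0.2688251 , -0.59125653,  0.2215962 ]), 'tool_rot': array([-3.06871708e+00, -6.65056234e-01,  6.98807181e-04]), 'ft_force': array([ 0.20824415,  0.01536244, -0.71970473]), 'torque': array([ 0.02095986, -0.05563481,  0.00867959]), 'grip_force': 0.0, 'grip_width': 1.0001997884037235}
```

View pics/scene0.png

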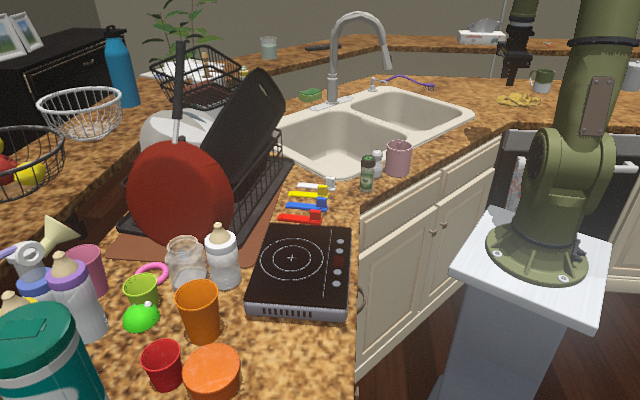

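View pics/top0.png

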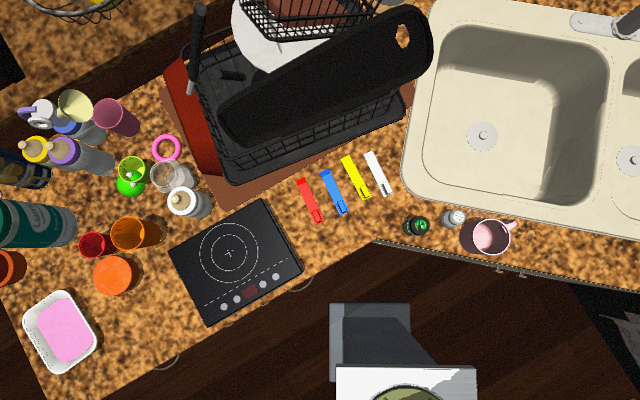

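The scene view shows the hob at (300,265) and the packers at (305,200). The top view shows the hob corners at about (169,250), (263,198), (303,265) and (208,326), with the keys at lower right. The bare foot is therefore near (303,265). The packers run red, blue, yellow, white from (310,200) to (377,173), with their tabs at the lower end.

```bash
cat > m.py <<'E'
from h import *
def packers(d,P,cols='rbyw'):
    hsv=cv2.cvtColor(d['image'],cv2.COLOR_RGB2HSV); H,S,V=[hsv[...,i].astype(int) for i in range(3)]
    roi=(P[...,2]<.06)&(P[...,2]>-.02)
    M={'r':((H<6)|(H>174))&(S>190)&(V>90),'b':(H>100)&(H<125)&(S>120)&(V>70),'y':(H>22)&(H<34)&(S>200)&(V>120),'w':(S<40)&(V>150)}
    th=dict(r=9,b=7,y=5,w=3); out={}
    box=np.zeros_like(roi); box[120:330,180:420]=1
    for c in cols:
        m=(M[c]&box&roi).astype(np.uint8); n,l,st,_=cv2.connectedComponentsWithStats(m)
        k=1+np.argmax(st[1:,4]); m=l==k
        v,u=np.nonzero(m); z=P[v,u,2]
        low=z<.018; 
        B=np.array([ray(d,a,b,th[c]/1000) for a,b in zip(u[low],v[low])])[:,:2]
        T=np.array([ray(d,a,b,.038) for a,b in zip(u[z>.032],v[z>.032])])[:,:2]
        tc=np.array(cv2.minAreaRect(T.astype(np.float32))[0]); rb=cv2.minAreaRect(B.astype(np.float32))
        dirv=B.mean(0)-tc; ax=np.linalg.svd(B-B.mean(0))[2][0]; ax*=np.sign(ax@dirv)
        nose=B[np.argmax(B@ax)]; L=np.ptp(B@ax)
        out[c]=(tc,ax); print(c,st[k,4],'tab',tc.round(4),'tabsize',np.round(cv2.minAreaRect(T.astype(np.float32))[1],4),'blade',np.round(rb[0],4),np.round(rb[1],4),'yaw',np.degrees(np.arctan2(ax[1],ax[0])).round(1),'nose',(B.mean(0)+ax*((B-B.mean(0))@ax).max()).round(4),'ztab',z.max().round(3))
    return out
def hob(d,P):
    z=P[...,2]; hsv=cv2.cvtColor(d['image'],cv2.COLOR_RGB2HSV)
    m=(np.abs(z-.06)<.012); m[:180]=0; m[:,:160]=0; m[:,320:]=0
    m=cv2.morphologyEx(m.astype(np.uint8),cv2.MORPH_OPEN,np.ones((5,5)))
    n,l,st,_=cv2.connectedComponentsWithStats(m); k=1+np.argmax(st[1:,4])
    c=max(cv2.findContours((l==k).astype(np.uint8),0,1)[0],key=cv2.contourArea)[:,0]
    W=np.array([ray(d,a,b,.06)[:2] for a,b in c],np.float32)
    r=cv2.minAreaRect(W); print('hob',np.round(r[0],4),np.round(r[1],4),r[2],'z',np.median(z[l==k]).round(4)); print(cv2.boxPoints(r).round(4).tolist())
    return r
E
python3 - <<'E'
from m import *
d=cam('top');P=cloud(d)
packers(d,P); hob(d,P)
for u,v in((230,253),(416,226),(454,217),(183,202)): print(u,v,P[v,u].round(3))
print('counter',P[240,330].round(4))
E
```

```text
Traceback (most recent call last):
  File "m.py", line 14, in packers
    T=np.array([ray(d,a,b,.038) for a,b in zip(u[z>.032],v[z>.032])])[:,:2]
      ~~~~~~~~~~~~~~~~~~~~~~~~~~~~~~~~~~~~~~~~~~~~~~~~~~~~~~~~~~~~~~~^^^^^^
IndexError: too many indices for array: array is 1-dimensional, but 2 were indexed
```

Run:
```python
from m import *
d=cam('top');P=cloud(d)
save(d,'crop1.png',(280,130,420,250),5)
hsv=cv2.cvtColor(d['image'],cv2.COLOR_RGB2HSV)
print('z counter',np.median(P[225:240,330:350,2]), P[225:240,330:350,2].std())
for u,v in((318,216),(340,209),(364,195),(388,191),(303,185),(326,175),(348,162),(371,158)): print(u,v,P[v,u].round(4),hsv[v,u])
hob(d,P)
```

```text
z counter 0.0006103905053275351 0.053042871318882544
318 216 [0.4962 0.2001 0.0344] [  1 180 253]
340 209 [0.5131 0.1489 0.0252] [107 230 120]
364 195 [0.5443 0.0937 0.0381] [ 25 255 103]
388 191 [0.5531 0.0386 0.0396] [  0   0 253]
303 185 [0.5723 0.2368 0.0123] [  2 189 250]
326 175 [0.5969 0.1816 0.0087] [106 195 248]
348 162 [0.6285 0.1284 0.0077] [ 30 255 247]
371 158 [0.639  0.0724 0.0024] [ 60   1 248]
hob [0.3934 0.3877] [0.1958 0.2468] 30.01957893371582 z 0.0607
[[0.2468000054359436, 0.445499986410141], [0.3702999949455261, 0.23180000483989716], [0.539900004863739, 0.329800009727478], [0.4163999855518341, 0.5435000061988831]]
```

View pics/crop1.png

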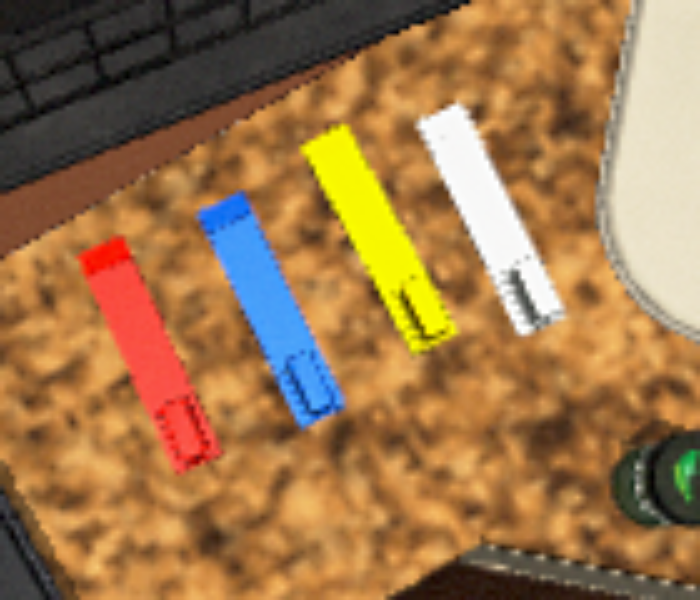

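The crop shows the four blades running up-left, with each tab at the lower-right end: red at crop (187,435), blue (315,390), yellow (427,312), white (535,292).

```bash
sed -i "s/(S>190)&(V>90)/(S>150)\&(V>90)/; s/(S<40)&(V>150)/(S<25)\&(V>200)/; s/z>.032/z>.026/g; s/low=z<.018/low=z<.02/" m.py
python3 - <<'E'
from m import *
d=cam('top');P=cloud(d)
packers(d,P)
for u,v in((416,226),(454,217),(183,202)): print(u,v,P[v-2:v+3,u-2:u+3].reshape(-1,3).mean(0).round(3))
R=hob(d,P); a=np.radians(30)
E
```

```text
r 477 tab [0.4967 0.2044] tabsize [0.0279 0.0114] blade [0.5353 0.222 ] [0.1159 0.0251] yaw 24.8 nose [0.5881 0.2458] ztab 0.042
b 470 tab [0.519  0.1457] tabsize [0.028  0.0124] blade [0.557  0.1631] [0.115  0.0248] yaw 23.9 nose [0.6095 0.1869] ztab 0.042
y 486 tab [0.5544 0.0921] tabsize [0.027  0.0114] blade [0.5917 0.1111] [0.1172 0.0255] yaw 25.5 nose [0.6444 0.1372] ztab 0.042
w 397 tab [0.563  0.0401] tabsize [0.0269 0.0093] blade [0.6017 0.0569] [0.114  0.0233] yaw 22.0 nose [0.6542 0.0797] ztab 0.042
416 226 [ 0.468 -0.001  0.138]
454 217 [ 0.49  -0.094  0.087]
183 202 [0.519 0.479 0.135]
hob [0.3934 0.388 ] [0.1954 0.2463] 30.006872177124023 z 0.0607
[[0.24719999730587006, 0.4458000063896179], [0.37040001153945923, 0.23240000009536743], [0.5396000146865845, 0.3301999866962433], [0.4163999855518341, 0.5435000061988831]]
```

```bash
cat > go.py <<'E'
# usage: python3 go.py x y z yaw_deg ... (several targets in world; rows relative to the current pose)
import sys,numpy as np
from scipy.spatial.transform import Rotation as R
from bench import ctrl
s=ctrl.get_state(); p=np.array(s['position']); r=R.from_rotvec(s['tool_rot'])
for a in sys.argv[1:]:
    x,y,z,w=map(float,a.split(',')); c=R.from_euler('z',w,degrees=True)*R.from_euler('x',180,degrees=True)
    print(a,'->',(r.inv().apply([x,y,z]-p)*1000).round(1),(r.inv()*c).as_rotvec(degrees=True).round(1))
print('t',s['time'],'p',p.round(4),'F',np.round(s['ft_force'],2),'gw',round(s['grip_width']*87,1),'q',np.round(s['joint_positions'],2))
def hb(x,y): 
    a=np.radians(30); return (round(.3788+np.cos(a)*x-np.sin(a)*y,4),round(.2653+np.sin(a)*x+np.cos(a)*y,4))
print('tab@-150',hb(0,-.150),'@-62',hb(0,-.062))
E
python3 go.py 0.5635,0.0400,0.20,23.5 0.5635,0.0400,0.008,23.5
```

```text
0.5635,0.0400,0.20,23.5 -> [ 529.6 -452.8   22.4] [-0.1  0.   1. ]
0.5635,0.0400,0.008,23.5 -> [ 529.6 -452.7  214.4] [-0.1  0.   1. ]
t 0.25 p [ 0.2689 -0.5915  0.222 ] F [ 0.4  -0.77 -0.45] gw 86.9 q [ 1.16  0.32 -0.07  1.45  0.02  1.37 -0.06]
tab@-150 (np.float64(0.4538), np.float64(0.1354)) @-62 (np.float64(0.4098), np.float64(0.2116))
```

```bash
r='x'; python3 -m jog '[[[530,-453,10,0,0,1,40],[530,-453,10,0,0,1,40],[530,-453,10,0,0,1,40],[530,-453,10,0,0,1,40],[530,-453,10,0,0,1,40],[530,-453,10,0,0,1,40],[530,-453,10,0,0,1,40],[530,-453,10,0,0,1,40],[530,-453,10,0,0,1,40],[530,-453,10,0,0,1,40]]]' 25; python3 go.py 0.5635,0.0400,0.12,23.5
```

```text
time: 1.25
position: [0.481, -0.1369, 0.2156]
tool_rot: [3.075, 0.638, 0.001]
ft_force: [0.9, -0.4, 0.6]
grip_width: 0.464
grip_force: 0.0
0.5635,0.0400,0.12,23.5 -> [ 146.  -129.5   95.5] [ 0.1 -0.  -0.1]
t 1.25 p [ 0.481  -0.1369  0.2156] F [ 0.89 -0.36  0.6 ] gw 40.3 q [ 0.68  0.02 -0.46  1.81  0.01  1.31 -0.95]
tab@-150 (np.float64(0.4538), np.float64(0.1354)) @-62 (np.float64(0.4098), np.float64(0.2116))
```

```bash
python3 -m jog '[[[146,-129.5,0,0,0,0,40],[146,-129.5,0,0,0,0,40],[146,-129.5,0,0,0,0,40],[146,-129.5,0,0,0,0,40],[146,-129.5,50,0,0,0,40],[146,-129.5,100,0,0,0,40],[146,-129.5,130,0,0,0,40],[146,-129.5,130,0,0,0,40]]]' ; python3 go.py 0.5635,0.0400,0.008,23
```

```text
time: 2.05
position: [0.5589, 0.0378, 0.0806]
tool_rot: [-3.074, -0.639, 0.015]
ft_force: [-0.5, 0.2, -0.2]
grip_width: 0.458
grip_force: 0.0
0.5635,0.0400,0.008,23 -> [ 5.7  0.1 72.6] [-0.2  0.5  0.5]
t 2.05 p [0.5589 0.0378 0.0806] F [-0.46  0.18 -0.19] gw 39.8 q [ 0.41  0.31 -0.61  1.82  0.2   1.09 -1.43]
tab@-150 (np.float64(0.4538), np.float64(0.1354)) @-62 (np.float64(0.4098), np.float64(0.2116))
```

```bash
python3 -m jog '[[[0,0,0,0,0,0,40],[0,0,0,0,0,0,40]]]' >/dev/null; python3 go.py 0.5635,0.0400,0.008,23
```

```text
0.5635,0.0400,0.008,23 -> [-0.8 -2.2 79.8] [ 0.1 -0.2  0.4]
t 2.25 p [0.5648 0.0384 0.0879] F [0.53 0.81 0.28] gw 39.8 q [ 0.41  0.31 -0.61  1.81  0.2   1.09 -1.43]
tab@-150 (np.float64(0.4538), np.float64(0.1354)) @-62 (np.float64(0.4098), np.float64(0.2116))
```

```bash
python3 -m jog '[[[-1,-2,45,0,0,0.4,40],[-1,-2,75,0,0,0.4,40],[-1,-2,79,0,0,0.4,40],[-1,-2,79,0,0,0.4,40],[-1,-2,79,0,0,0.4,0],[-1,-2,79,0,0,0.4,0],[-1,-2,79,0,0,0.4,0],[-1,-2,79,0,0,0.4,0]]]' 25; python3 go.py 0.4538,0.1354,0.075,120
```

```text
time: 3.05
position: [0.5619, 0.0396, 0.0073]
tool_rot: [3.078, 0.628, 0.002]
ft_force: [-0.3, -1.2, 0.1]
grip_width: 0.182
grip_force: 0.0
0.4538,0.1354,0.075,120 -> [ -61.8 -130.4  -67.9] [  0.1  -0.  -97. ]
t 3.05 p [0.5619 0.0396 0.0073] F [-0.28 -1.23  0.09] gw 15.8 q [ 0.38  0.41 -0.58  1.87  0.27  0.94 -1.49]
tab@-150 (np.float64(0.4538), np.float64(0.1354)) @-62 (np.float64(0.4098), np.float64(0.2116))
```

```bash
python3 -m jog '[[[0,0,0,0,0,0,0],[0,0,0,0,0,0,0],[0,0,-40,0,0,0,0],[0,0,-70,0,0,0,0],[-10,-22,-70,0,0,-8,0],[-20,-44,-70,0,0,-16,0],[-30,-66,-70,0,0,-24,0],[-40,-88,-70,0,0,-32,0],[-50,-110,-70,0,0,-40,0],[-62,-130,-70,0,0,-48,0]]]'; python3 go.py 0.4538,0.1354,0.075,120
```

```text
time: 4.05
position: [0.4523, 0.1359, 0.0762]
tool_rot: [-2.551, -1.834, 0.0]
ft_force: [0.7, 1.5, -0.3]
grip_width: 0.135
grip_force: 25.0
0.4538,0.1354,0.075,120 -> [-0.   1.6  1.2] [ -0.   -0.  -48.6]
t 4.05 p [0.4523 0.1359 0.0762] F [ 0.65  1.54 -0.31] gw 11.7 q [ 0.45  0.14 -0.83  2.03  0.12  1.02 -0.77]
tab@-150 (np.float64(0.4538), np.float64(0.1354)) @-62 (np.float64(0.4098), np.float64(0.2116))
```

```bash
python3 -m jog '[[[0,1,0,0,0,-49,0],[0,1,0,0,0,-49,0],[0,1,0,0,0,-49,0],[0,1,0,0,0,-49,0],[0,1,0,0,0,-49,0],[0,1,0,0,0,-49,0],[0,1,35,0,0,-49,0],[0,1,60,0,0,-49,0],[0,1,60,0,0,-49,0],[0,1,60,0,0,-49,0]]]'; python3 go.py 0.4538,0.1354,0.008,120
python3 - <<'E'
from m import *
d=cam('top'); P=cloud(d); hob(d,P); save(d,'t2.png',(240,130,440,290),4)
E
```

```text
time: 5.05
position: [0.4539, 0.135, 0.0165]
tool_rot: [-1.568, -2.721, 0.0]
ft_force: [1.2, -0.3, 0.8]
grip_width: 0.135
grip_force: 25.0
0.4538,0.1354,0.008,120 -> [0.4 0.1 8.5] [-0.  -0.1  0.1]
t 5.05 p [0.4539 0.135  0.0165] F [ 1.18 -0.31  0.77] gw 11.8 q [ 0.47  0.27 -0.88  2.07  0.26  0.92 -0.03]
tab@-150 (np.float64(0.4538), np.float64(0.1354)) @-62 (np.float64(0.4098), np.float64(0.2116))
hob [0.3935 0.3878] [0.1953 0.2468] 29.93506622314453 z 0.0606
[[0.24729999899864197, 0.44600000977516174], [0.37049999833106995, 0.2320999950170517], [0.5396999716758728, 0.3296000063419342], [0.41659998893737793, 0.54339998960495]]
```

View pics/t2.png

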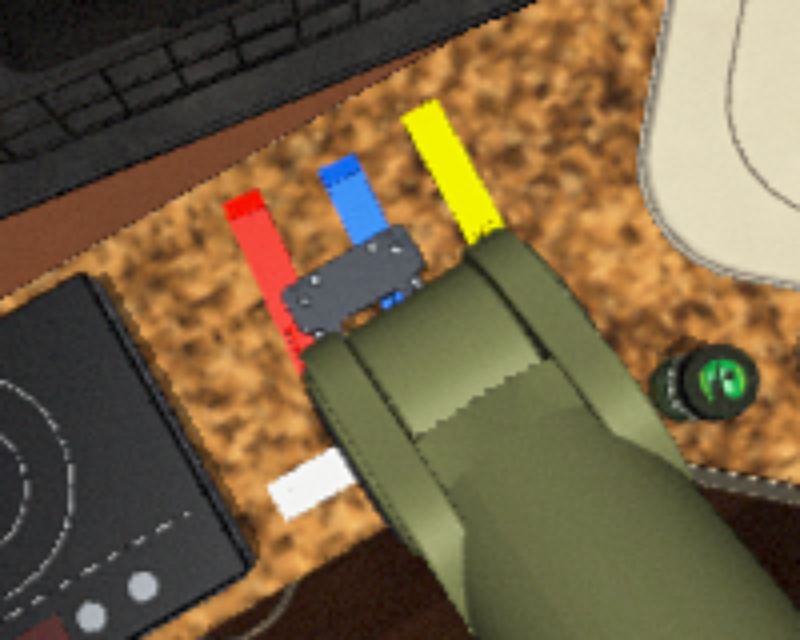

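The white packer sits in line with the bare corner, its nose at crop (278,505), about 50 mm short of the hob's right face. I'll lower it onto the counter and measure its line.

```bash
cat > nose.py <<'E'
import sys
from m import *
d=cam('top');P=cloud(d);c=sys.argv[1];zt=dict(w=3,y=5,b=7)[c]/1000
hsv=cv2.cvtColor(d['image'],cv2.COLOR_RGB2HSV); H,S,V=[hsv[...,i].astype(int) for i in range(3)]
m={'b':(H>100)&(H<125)&(S>120)&(V>70),'y':(H>22)&(H<34)&(S>200)&(V>120),'w':(S<25)&(V>180)}[c].astype(np.uint8)
m[:205]=0;m[300:]=0;m[:,:280]=0;m[:,380:]=0
n,l,st,_=cv2.connectedComponentsWithStats(m);k=1+np.argmax(st[1:,4]);v,u=np.nonzero(l==k)
ok=np.abs(P[v,u,2]-zt)<.02; u=u[ok];v=v[ok]
W=np.array([ray(d,a,b,zt)[:2] for a,b in zip(u,v)]); a=np.radians(30)
h=(W-[.3788,.2653])@np.array([[np.cos(a),-np.sin(a)],[np.sin(a),np.cos(a)]])
print('n',len(u),'hob-frame x range',np.percentile(h[:,0],[1,99]).round(4),'y range',np.percentile(h[:,1],[0.5,99.5]).round(4),'z',np.median(P[v,u,2]).round(4))
r=cv2.minAreaRect(h.astype(np.float32)); print('rect',np.round(r[0],4),np.round(r[1],4),r[2])
E
python3 -m jog '[[[0,0,4,0,0,0,0],[0,0,8,0,0,0,0],[0,0,9,0,0,0,0],[0,0,9,0,0,0,0]]]'; python3 nose.py w; python3 go.py 0.4538,0.1354,0.008,120
```

```text
time: 5.5
position: [0.4542, 0.1346, 0.0074]
tool_rot: [1.569, 2.721, -0.0]
ft_force: [-0.7, 0.3, 0.2]
grip_width: 0.135
grip_force: 25.0
n 188 hob-frame x range [-0.0099  0.0129] y range [-0.0958 -0.0509] z 0.0041
rect [ 0.0014 -0.0735] [0.0457 0.0234] 89.58802032470703
0.4538,0.1354,0.008,120 -> [ 0.9 -0.  -0.6] [0.  0.  0.1]
t 5.55 p [0.4542 0.1347 0.0074] F [-0.53 -0.3  -0.84] gw 11.6 q [ 0.46  0.29 -0.88  2.07  0.28  0.9  -0.05]
tab@-150 (np.float64(0.4538), np.float64(0.1354)) @-62 (np.float64(0.4098), np.float64(0.2116))
```

```bash
python3 -m jog '[[[0,-1.5,0,0,0,0,0],[0,-1.5,0,0,0,0,24],[0,-1.5,0,0,0,0,24],[0,-1.5,0,0,0,0,0],[0,-1.5,0,0,0,0,0],[0,-1.5,0,0,0,0,0],[15,-1.5,0,0,0,0,0],[28,-1.5,0,0,0,0,0],[34,-1.5,0,0,0,0,0],[34,-1.5,0,0,0,0,0]]]'; python3 -m jog '[[[3,0,0,0,0,0,0],[6,0,0,0,0,0,0],[9,0,0,0,0,0,0],[12,0,0,0,0,0,0],[12,0,0,0,0,0,0]]]';python3 -m jog '[[[3,0,0,0,0,0,0],[6,0,0,0,0,0,0],[9,0,0,0,0,0,0],[9,0,0,0,0,0,0]]]'; python3 nose.py w
```

```text
time: 6.55
position: [0.4349, 0.1649, 0.0074]
tool_rot: [-1.565, -2.724, 0.0]
ft_force: [-0.7, 0.1, 0.6]
grip_width: 0.135
grip_force: 25.0
time: 7.05
position: [0.4297, 0.1742, 0.0074]
tool_rot: [-1.569, -2.722, -0.0]
ft_force: [-0.5, -0.1, 0.6]
grip_width: 0.132
grip_force: 25.0
time: 7.45
position: [0.425, 0.1821, 0.0074]
tool_rot: [-1.568, -2.722, -0.0]
ft_force: [-0.4, 0.6, 1.4]
grip_width: 0.135
grip_force: 25.0Traceback (most recent call last):
  File "nose.py", line 10, in <module>
    h=(W-[.3788,.2653])@np.array([[np.cos(a),-np.sin(a)],[np.sin(a),np.cos(a)]])
       ~^~~~~~~~~~~~~~
ValueError: operands could not be broadcast together with shapes (0,) (2,)
```

```bash
python3 -m jog '[[[4,0,0,0,0,0,0],[8,0,0,0,0,0,0],[12,0,0,0,0,0,0],[12,0,0,0,0,0,0],[12,0,0,0,0,0,0]]]'; python3 go.py 0.4538,0.1354,0.0074,120 0.4538,0.1354,0.075,120
```

```text
time: 8.0
position: [0.4191, 0.1924, 0.0074]
tool_rot: [-1.568, -2.722, -0.0]
ft_force: [-0.6, 0.8, 1.6]
grip_width: 0.135
grip_force: 25.0
0.4538,0.1354,0.0074,120 -> [-66.7   1.4  -0.1] [ 0.  -0.   0.1]
0.4538,0.1354,0.075,120 -> [-66.6   1.4 -67.7] [ 0.  -0.   0.1]
t 8.0 p [0.4191 0.1924 0.0074] F [-0.61  0.83  1.63] gw 11.7 q [ 0.36  0.27 -0.92  2.1   0.27  0.89 -0.18]
tab@-150 (np.float64(0.4538), np.float64(0.1354)) @-62 (np.float64(0.4098), np.float64(0.2116))
```

```bash
python3 -m jog '[[[-25,0,0,0,0,0,0],[-67,0,0,0,0,0,0],[-67,1,-5,0,0,0,0],[-80,5,-50,0,0,0,0],[-100,12,-70,0,0,8,0],[-120,20,-70,0,0,16,0],[-150,30,-70,0,0,24,0],[-180,40,-70,0,0,32,0],[-204,47,-70,0,0,40,0],[-204,47,-70,0,0,48,0]]]'; python3 go.py 0.562,0.0395,0.0764,23.5
```

```text
time: 9.0
position: [0.5642, 0.0349, 0.0768]
tool_rot: [2.551, 1.833, -0.0]
ft_force: [-0.0, 0.4, -0.5]
grip_width: 0.136
grip_force: 25.0
0.562,0.0395,0.0764,23.5 -> [ 3.7 -3.6  0.4] [ 0.   0.  47.9]
t 9.0 p [0.5642 0.0349 0.0768] F [-0.05  0.36 -0.5 ] gw 11.8 q [ 0.48  0.34 -0.69  1.81  0.24  1.08 -0.62]
tab@-150 (np.float64(0.4538), np.float64(0.1354)) @-62 (np.float64(0.4098), np.float64(0.2116))
```

```bash
python3 -m jog '[[[0,0,0,0,0,8,0],[0,0,0,0,0,16,0],[0,0,0,0,0,24,0],[0,0,0,0,0,32,0],[0,0,0,0,0,40,0],[0,0,0,0,0,48,0],[0,0,0,0,0,48,0],[0,0,0,0,0,48,0]]]'; python3 go.py 0.562,0.0395,0.0074,23.5
```

```text
time: 9.8
position: [0.5619, 0.039, 0.0771]
tool_rot: [3.071, 0.66, -0.001]
ft_force: [0.1, -0.4, -0.0]
grip_width: 0.138
grip_force: 25.0
0.562,0.0395,0.0074,23.5 -> [ 0.3 -0.5 69.7] [-0.   0.   0.7]
t 9.8 p [0.5619 0.039  0.0771] F [ 0.1  -0.37 -0.05] gw 12.0 q [ 0.37  0.31 -0.56  1.82  0.18  1.07 -1.41]
tab@-150 (np.float64(0.4538), np.float64(0.1354)) @-62 (np.float64(0.4098), np.float64(0.2116))
```

```bash
python3 -m jog '[[[0,0,40,0,0,0,0],[0,0,66,0,0,0,0],[0,0,70,0,0,0,0],[0,0,70,0,0,0,40],[0,0,70,0,0,0,40],[0,0,70,0,0,0,40],[0,0,30,0,0,0,40],[0,0,0,0,0,0,40],[15,-51,0,0,0,0,40],[15,-51,0,0,0,0,40]]]'; python3 -m jog '[[[0,0,0,0,0,0,40],[0,0,0,0,0,0,40]]]';python3 go.py 0.5544,0.0921,0.010,25.3
```

```text
time: 10.8
position: [0.5549, 0.0988, 0.0795]
tool_rot: [-3.066, -0.666, -0.006]
ft_force: [-1.3, 0.7, -0.9]
grip_width: 0.455
grip_force: 0.0
time: 11.0
position: [0.555, 0.0907, 0.0771]
tool_rot: [3.072, 0.655, -0.001]
ft_force: [-0.4, 0.1, -0.2]
grip_width: 0.456
grip_force: 0.0
0.5544,0.0921,0.010,25.3 -> [ 0.1 -1.6 67.1] [ 0.   0.  -1.2]
t 11.0 p [0.555  0.0907 0.0771] F [-0.44  0.09 -0.17] gw 39.7 q [ 0.3   0.31 -0.59  1.82  0.19  1.07 -1.51]
tab@-150 (np.float64(0.4538), np.float64(0.1354)) @-62 (np.float64(0.4098), np.float64(0.2116))
```

```bash
python3 -m jog '[[[0,-1.5,45,0,0,-1.2,40],[0,-1.5,64,0,0,-1.2,40],[0,-1.5,67,0,0,-1.2,40],[0,-1.5,67,0,0,-1.2,0],[0,-1.5,67,0,0,-1.2,0],[0,-1.5,67,0,0,-1.2,0],[0,-1.5,67,0,0,-1.2,0],[0,-1.5,67,0,0,-1.2,0],[0,-1.5,67,0,0,-1.2,0]]]'; python3 -m jog '[[[0,0,-40,0,0,0,0],[0,0,-70,0,0,0,0],[-15,-16,-70,0,0,-8,0],[-30,-32,-70,0,0,-16,0],[-45,-48,-70,0,0,-24,0],[-60,-64,-70,0,0,-32,0],[-74,-82,-70,0,0,-40,0],[-74,-82,-70,0,0,-48,0],[-74,-82,-70,0,0,-56,0],[-74,-82,-70,0,0,-56,0]]]';python3 go.py 0.4525,0.1346,0.075,120
```

```text
time: 11.9
position: [0.5552, 0.0929, 0.0113]
tool_rot: [3.065, 0.687, 0.002]
ft_force: [-0.4, -0.6, 5.1]
grip_width: 0.133
grip_force: 25.0
time: 12.9
position: [0.4523, 0.1355, 0.0804]
tool_rot: [2.383, 2.046, -0.0]
ft_force: [0.2, -0.0, 0.4]
grip_width: 0.135
grip_force: 25.0
0.4525,0.1346,0.075,120 -> [-0.9  0.3  5.4] [  0.    0.  -38.7]
t 12.9 p [0.4523 0.1355 0.0804] F [ 0.24 -0.04  0.4 ] gw 11.7 q [ 0.4   0.13 -0.78  2.02  0.1   1.03 -0.58]
tab@-150 (np.float64(0.4538), np.float64(0.1354)) @-62 (np.float64(0.4098), np.float64(0.2116))
```

```bash
python3 -m jog '[[[0,0,0,0,0,-8,0],[0,0,0,0,0,-16,0],[0,0,0,0,0,-24,0],[0,0,0,0,0,-32,0],[0,0,0,0,0,-38.7,0],[0,0,40,0,0,-38.7,0],[0,0,60,0,0,-38.7,0],[0,0,66,0,0,-38.7,0],[0,0,68,0,0,-38.7,0],[0,0,68,0,0,-38.7,0]]]'; python3 go.py 0.4525,0.1346,0.010,120; python3 nose.py y
```

```text
time: 13.9
position: [0.4532, 0.1358, 0.013]
tool_rot: [1.573, 2.719, 0.001]
ft_force: [0.7, -0.5, 0.4]
grip_width: 0.139
grip_force: 25.0
0.4525,0.1346,0.010,120 -> [-0.7 -1.2  3. ] [ 0.1  0.  -0.1]
t 13.9 p [0.4532 0.1358 0.013 ] F [ 0.66 -0.49  0.39] gw 12.1 q [ 0.41  0.26 -0.81  2.07  0.24  0.9  -0.02]
tab@-150 (np.float64(0.4538), np.float64(0.1354)) @-62 (np.float64(0.4098), np.float64(0.2116))
n 187 hob-frame x range [-0.0105  0.0133] y range [-0.0935 -0.0505] z 0.0065
rect [ 0.0017 -0.0719] [0.0251 0.0435] 0.7712898254394531
```

```bash
python3 -m jog '[[[0,-1.5,1,0,0,0,0],[0,-1.5,2,0,0,0,0],[0,-1.5,2,0,0,0,0]]]';  python3 -m jog '[[[0,0,0,0,0,0,24],[0,0,0,0,0,0,24],[0,0,-1,0,0,0,24],[0,0,-1,0,0,0,0],[0,0,-1,0,0,0,0],[0,0,-1,0,0,0,0],[0,0,-1,0,0,0,0]]]'; python3 nose.py y;  python3 -m jog '[[[15,0,0,0,0,0,0],[26,0,0,0,0,0,0],[30,0,0,0,0,0,0],[33,0,0,0,0,0,0],[33,0,0,0,0,0,0]]]'; python3 -m jog '[[[2,0,0,0,0,0,0],[4,0,0,0,0,0,0],[4,0,0,0,0,0,0]]]'
```

```text
time: 14.25
position: [0.4519, 0.1347, 0.0112]
tool_rot: [1.572, 2.719, 0.0]
ft_force: [-1.0, -1.2, 5.8]
grip_width: 0.134
grip_force: 25.0
time: 14.95
position: [0.4512, 0.1347, 0.0113]
tool_rot: [-1.572, -2.72, 0.0]
ft_force: [0.4, 0.5, -0.1]
grip_width: 0.138
grip_force: 25.0
n 178 hob-frame x range [-0.0126  0.0107] y range [-0.0929 -0.0511] z 0.0049
rect [-0.0005 -0.072 ] [0.0246 0.0423] 0.7687177658081055
time: 15.5
position: [0.4345, 0.1638, 0.0113]
tool_rot: [1.57, 2.721, -0.0]
ft_force: [-0.3, 0.0, -0.9]
grip_width: 0.135
grip_force: 25.0
time: 15.8
position: [0.4327, 0.1669, 0.0113]
tool_rot: [-1.572, -2.72, 0.0]
ft_force: [-0.9, 0.2, -0.9]
grip_width: 0.137
grip_force: 25.0
```

```bash
for i in 1; do python3 -m jog '[[[2,0,0,0,0,0,0],[4,0,0,0,0,0,0],[4,0,0,0,0,0,0]]]'; done; python3 -m jog '[[[2,0,0,0,0,0,0],[4,0,0,0,0,0,0],[4,0,0,0,0,0,0]]]'; python3 -m jog '[[[2,0,0,0,0,0,0],[4,0,0,0,0,0,0],[4,0,0,0,0,0,0]]]'
```

```text
time: 16.1
position: [0.4306, 0.1705, 0.0113]
tool_rot: [-1.571, -2.72, 0.0]
ft_force: [-0.9, -1.0, 0.5]
grip_width: 0.138
grip_force: 25.0
time: 16.4
position: [0.4286, 0.1741, 0.0114]
tool_rot: [-1.571, -2.72, -0.0]
ft_force: [-0.3, -0.3, -0.3]
grip_width: 0.134
grip_force: 25.0
time: 16.7
position: [0.4266, 0.1775, 0.0113]
tool_rot: [-1.571, -2.72, 0.0]
ft_force: [0.0, -0.0, 0.2]
grip_width: 0.136
grip_force: 25.0
```

```bash
python3 -m jog '[[[2,0,0,0,0,0,0],[4,0,0,0,0,0,0],[4,0,0,0,0,0,0]]]'; python3 -m jog '[[[2,0,0,0,0,0,0],[4,0,0,0,0,0,0],[4,0,0,0,0,0,0]]]';  python3 -m jog '[[[2,0,0,0,0,0,0],[4,0,0,0,0,0,0],[4,0,0,0,0,0,0]]]'
```

```text
time: 17.0
position: [0.4247, 0.181, 0.0114]
tool_rot: [-1.571, -2.72, -0.0]
ft_force: [-0.1, -0.1, -0.6]
grip_width: 0.137
grip_force: 25.0
time: 17.3
position: [0.4227, 0.1845, 0.0114]
tool_rot: [-1.571, -2.72, -0.0]
ft_force: [0.9, -0.0, 0.1]
grip_width: 0.136
grip_force: 25.0
time: 17.6
position: [0.4206, 0.1879, 0.0113]
tool_rot: [-1.571, -2.72, 0.0]
ft_force: [-0.6, -0.4, -0.2]
grip_width: 0.137
grip_force: 25.0
```

```bash
python3 -m jog '[[[2,0,0,0,0,0,0],[4,0,0,0,0,0,0],[4,0,0,0,0,0,0]]]'; python3 -m jog '[[[2,0,0,0,0,0,0],[4,0,0,0,0,0,0],[4,0,0,0,0,0,0]]]';  python3 -m jog '[[[2,0,0,0,0,0,0],[4,0,0,0,0,0,0],[4,0,0,0,0,0,0]]]'; python3 go.py 0.4525,0.1346,0.011,120 0.5552,0.0929,0.08,25.3
```

```text
time: 17.9
position: [0.4187, 0.1914, 0.0114]
tool_rot: [-1.571, -2.72, -0.0]
ft_force: [0.2, -1.1, 0.8]
grip_width: 0.134
grip_force: 25.0
time: 18.2
position: [0.4167, 0.1948, 0.0114]
tool_rot: [-1.571, -2.72, 0.0]
ft_force: [0.1, 0.3, 0.0]
grip_width: 0.137
grip_force: 25.0
time: 18.5
position: [0.4147, 0.1983, 0.0113]
tool_rot: [-1.571, -2.72, -0.0]
ft_force: [-0.4, 0.9, 0.0]
grip_width: 0.133
grip_force: 25.0
0.4525,0.1346,0.011,120 -> [-74.1   0.9   0.3] [-0. -0. -0.]
0.5552,0.0929,0.08,25.3 -> [-161.5   69.1  -68.7] [-0.  -0.  94.7]
t 18.5 p [0.4147 0.1983 0.0113] F [-0.41  0.93  0.02] gw 11.6 q [ 0.3   0.24 -0.86  2.1   0.23  0.89 -0.17]
tab@-150 (np.float64(0.4538), np.float64(0.1354)) @-62 (np.float64(0.4098), np.float64(0.2116))
```

```bash
python3 -m jog '[[[-30,0,0,0,0,0,0],[-74,0,0,0,0,0,0],[-76,1,-5,0,0,0,0],[-85,15,-50,0,0,4,0],[-100,30,-69,0,0,12,0],[-120,40,-69,0,0,20,0],[-140,55,-69,0,0,28,0],[-161,69,-69,0,0,36,0],[-161,69,-69,0,0,44,0],[-161,69,-69,0,0,52,0]]]'; python3 -m jog '[[[0,0,0,0,0,8,0],[0,0,0,0,0,16,0],[0,0,0,0,0,24,0],[0,0,0,0,0,32,0],[0,0,0,0,0,40,0],[0,0,0,0,0,42.7,0],[0,0,0,0,0,42.7,0],[0,0,0,0,0,42.7,0]]]';python3 go.py 0.5552,0.0929,0.011,25.3 0.519,0.1457,0.08,24.2
```

```text
time: 19.5
position: [0.5554, 0.0926, 0.08]
tool_rot: [-2.611, -1.746, 0.0]
ft_force: [-0.1, 0.2, -0.3]
grip_width: 0.137
grip_force: 25.0
time: 20.3
position: [0.5549, 0.0931, 0.0803]
tool_rot: [-3.065, -0.689, 0.0]
ft_force: [-0.2, -0.7, -0.0]
grip_width: 0.139
grip_force: 25.0
0.5552,0.0929,0.011,25.3 -> [ 0.2  0.4 69.3] [-0.  0.  0.]
0.519,0.1457,0.08,24.2 -> [ -9.9 -62.9   0.3] [-0.   0.   1.1]
t 20.3 p [0.5549 0.0931 0.0803] F [-0.24 -0.74 -0.  ] gw 12.1 q [ 0.24  0.3  -0.52  1.82  0.17  1.07 -1.47]
tab@-150 (np.float64(0.4538), np.float64(0.1354)) @-62 (np.float64(0.4098), np.float64(0.2116))
```

```bash
python3 -m jog '[[[0,0,40,0,0,0,0],[0,0,66,0,0,0,0],[0,0,69,0,0,0,0],[0,0,69,0,0,0,40],[0,0,69,0,0,0,40],[0,0,69,0,0,0,40],[0,0,30,0,0,0,40],[0,0,0,0,0,0,40],[-5,-35,0,0,0,1,40],[-10,-63,0,0,0,1,40]]]'; python3 -m jog '[[[0,0,0,0,0,0,40],[0,0,0,0,0,0,40],[0,0,0,0,0,0,40]]]';python3 go.py 0.519,0.1457,0.0125,24.2
```

```text
time: 21.3
position: [0.52, 0.1467, 0.0826]
tool_rot: [3.072, 0.657, 0.006]
ft_force: [-0.1, 0.5, -0.6]
grip_width: 0.453
grip_force: 0.0
time: 21.6
position: [0.5198, 0.1446, 0.0807]
tool_rot: [3.071, 0.658, 0.001]
ft_force: [0.0, -0.3, 0.6]
grip_width: 0.456
grip_force: 0.0
0.519,0.1457,0.0125,24.2 -> [-0.4 -1.4 68.2] [ 0.1 -0.  -0. ]
t 21.6 p [0.5198 0.1446 0.0807] F [ 0.   -0.29  0.62] gw 39.7 q [ 0.18  0.25 -0.56  1.88  0.15  1.06 -1.59]
tab@-150 (np.float64(0.4538), np.float64(0.1354)) @-62 (np.float64(0.4098), np.float64(0.2116))
```

```bash
python3 -m jog '[[[0,-1.4,45,0,0,0,40],[0,-1.4,64,0,0,0,40],[0,-1.4,67,0,0,0,40],[0,-1.4,67,0,0,0,0],[0,-1.4,67,0,0,0,0],[0,-1.4,67,0,0,0,0],[0,-1.4,67,0,0,0,0],[0,-1.4,67,0,0,0,0],[0,-1.4,67,0,0,0,0]]]'; python3 -m jog '[[[0,0,-40,0,0,0,0],[0,0,-70,0,0,0,0],[-10,-3,-70,0,0,-8,0],[-20,-6,-70,0,0,-16,0],[-35,-9,-70,0,0,-24,0],[-50,-13,-70,0,0,-32,0],[-65,-17,-70,0,0,-40,0],[-65,-17,-70,0,0,-48,0],[-65,-17,-70,0,0,-56,0],[-65,-17,-70,0,0,-56,0]]]';python3 go.py 0.4525,0.1346,0.075,120
```

```text
time: 22.5
position: [0.5193, 0.147, 0.0143]
tool_rot: [3.071, 0.66, 0.002]
ft_force: [-0.5, -0.2, 5.8]
grip_width: 0.133
grip_force: 25.0
time: 23.5
position: [0.452, 0.1357, 0.0833]
tool_rot: [2.402, 2.025, -0.0]
ft_force: [0.2, -0.4, -0.5]
grip_width: 0.137
grip_force: 25.0
0.4525,0.1346,0.075,120 -> [-1.   0.7  8.3] [ -0.    0.  -39.7]
t 23.5 p [0.452  0.1357 0.0833] F [ 0.19 -0.4  -0.53] gw 11.9 q [ 0.32  0.11 -0.69  2.02  0.08  1.04 -0.58]
tab@-150 (np.float64(0.4538), np.float64(0.1354)) @-62 (np.float64(0.4098), np.float64(0.2116))
```

```bash
python3 -m jog '[[[0,0,0,0,0,-8,0],[0,0,0,0,0,-16,0],[0,0,0,0,0,-24,0],[0,0,0,0,0,-32,0],[0,0,0,0,0,-39.7,0],[0,0,40,0,0,-39.7,0],[0,0,60,0,0,-39.7,0],[0,0,66,0,0,-39.7,0],[0,0,68,0,0,-39.7,0],[0,0,68,0,0,-39.7,0]]]'; python3 go.py 0.4525,0.1346,0.0143,120; python3 nose.py b
```

```text
time: 24.5
position: [0.4529, 0.1361, 0.016]
tool_rot: [1.573, 2.719, 0.001]
ft_force: [-0.0, -0.2, 0.1]
grip_width: 0.14
grip_force: 25.0
0.4525,0.1346,0.0143,120 -> [-1.1 -1.   1.7] [ 0.1  0.  -0.1]
t 24.5 p [0.4529 0.1361 0.016 ] F [-0.02 -0.19  0.14] gw 12.1 q [ 0.32  0.23 -0.72  2.08  0.19  0.9   0.02]
tab@-150 (np.float64(0.4538), np.float64(0.1354)) @-62 (np.float64(0.4098), np.float64(0.2116))
n 184 hob-frame x range [-0.0102  0.0129] y range [-0.0929 -0.0503] z 0.0086
rect [ 0.0013 -0.0716] [0.043  0.0236] 89.58802032470703
```

```bash
python3 -m jog '[[[0,-1.5,1,0,0,0,0],[0,-1.5,2,0,0,0,0],[0,-1.5,2,0,0,0,0],[0,-1.5,2,0,0,0,24],[0,-1.5,2,0,0,0,24],[0,-1.5,1,0,0,0,24],[0,-1.5,1,0,0,0,0],[0,-1.5,1,0,0,0,0],[0,-1.5,1,0,0,0,0],[0,-1.5,1,0,0,0,0]]]' 35; python3 nose.py b;  python3 -m jog '[[[15,0,0,0,0,0,0],[26,0,0,0,0,0,0],[30,0,0,0,0,0,0],[33,0,0,0,0,0,0],[33,0,0,0,0,0,0]]]'; python3 -m jog '[[[2,0,0,0,0,0,0],[4,0,0,0,0,0,0],[4,0,0,0,0,0,0]]]'
```

```text
time: 25.55
position: [0.4509, 0.135, 0.0143]
tool_rot: [-1.572, -2.72, 0.0]
ft_force: [0.6, -0.3, 0.3]
grip_width: 0.138
grip_force: 35.0
n 180 hob-frame x range [-0.0125  0.0102] y range [-0.0932 -0.0509] z 0.0071
rect [-0.0011 -0.0722] [0.0234 0.043 ] 0.7687175869941711
time: 26.1
position: [0.4344, 0.1637, 0.0143]
tool_rot: [1.571, 2.72, -0.0]
ft_force: [-0.5, 0.2, -0.6]
grip_width: 0.137
grip_force: 35.0
time: 26.4
position: [0.4324, 0.1671, 0.0143]
tool_rot: [-1.572, -2.72, 0.0]
ft_force: [0.4, 0.4, -0.2]
grip_width: 0.137
grip_force: 35.0
```

```bash
python3 -m jog '[[[2,0,0,0,0,0,0],[4,0,0,0,0,0,0],[4,0,0,0,0,0,0]]]'; python3 -m jog '[[[2,0,0,0,0,0,0],[4,0,0,0,0,0,0],[4,0,0,0,0,0,0]]]';  python3 -m jog '[[[2,0,0,0,0,0,0],[2,0,0,0,0,0,0]]]'
```

```text
time: 26.7
position: [0.4303, 0.1708, 0.0143]
tool_rot: [-1.571, -2.72, 0.0]
ft_force: [0.5, 0.3, 0.4]
grip_width: 0.132
grip_force: 35.0
time: 27.0
position: [0.4283, 0.1743, 0.0144]
tool_rot: [-1.571, -2.72, 0.0]
ft_force: [-0.1, -0.1, -0.5]
grip_width: 0.134
grip_force: 35.0
time: 27.2
position: [0.4274, 0.176, 0.0144]
tool_rot: [-1.571, -2.72, -0.0]
ft_force: [0.3, 0.7, -0.1]
grip_width: 0.135
grip_force: 35.0
```

```bash
python3 -m jog '[[[1,0,0,0,0,0,0],[2,0,0,0,0,0,0]]]'; python3 -m jog '[[[1,0,0,0,0,0,0],[2,0,0,0,0,0,0]]]'
```

```text
time: 27.4
position: [0.4265, 0.1775, 0.0143]
tool_rot: [1.572, 2.72, -0.0]
ft_force: [-0.5, 0.5, -0.2]
grip_width: 0.134
grip_force: 35.0
time: 27.6
position: [0.4255, 0.1793, 0.0144]
tool_rot: [1.572, 2.72, -0.0]
ft_force: [-0.4, -0.3, -0.4]
grip_width: 0.137
grip_force: 35.0
```

```bash
python3 -m jog '[[[1,0,0,0,0,0,0],[2,0,0,0,0,0,0]]]'; python3 -m jog '[[[1,0,0,0,0,0,0],[2,0,0,0,0,0,0]]]'; python3 -m jog '[[[1,0,0,0,0,0,0],[2,0,0,0,0,0,0]]]'
```

```text
time: 27.8
position: [0.4246, 0.1808, 0.0144]
tool_rot: [1.572, 2.72, -0.0]
ft_force: [0.0, -0.6, 0.1]
grip_width: 0.131
grip_force: 35.0
time: 28.0
position: [0.4239, 0.182, 0.0144]
tool_rot: [1.572, 2.719, -0.001]
ft_force: [1.5, -2.6, -0.2]
grip_width: 0.137
grip_force: 35.0
time: 28.2
position: [0.4231, 0.1835, 0.0144]
tool_rot: [1.572, 2.718, -0.001]
ft_force: [3.8, -5.4, -0.4]
grip_width: 0.137
grip_force: 35.0
```

It binds: 6.6 N against the push. I'll continue gently.

```bash
python3 -m jog '[[[0.5,0,0,0,0,0,0],[1,0,0,0,0,0,0],[1,0,0,0,0,0,0]]]'; python3 -m jog '[[[0.5,0,0,0,0,0,0],[1,0,0,0,0,0,0],[1,0,0,0,0,0,0]]]'; python3 nose.py b; python3 -c "
from m import *
d=cam('top');hob(d,cloud(d))"
```

```text
time: 28.5
position: [0.4222, 0.1851, 0.0144]
tool_rot: [1.572, 2.72, -0.0]
ft_force: [2.9, -3.4, -0.2]
grip_width: 0.136
grip_force: 35.0
time: 28.8
position: [0.4214, 0.1863, 0.0143]
tool_rot: [-1.572, -2.72, -0.0]
ft_force: [2.2, -3.5, 0.4]
grip_width: 0.134
grip_force: 35.0
hob [0.3934 0.3879] [0.1955 0.2465] 29.969511032104492 z 0.0608
[[0.24709999561309814, 0.4458000063896179], [0.3702000081539154, 0.23229999840259552], [0.5396000146865845, 0.33000001311302185], [0.4165000021457672, 0.5435000061988831]]Traceback (most recent call last):
  File "nose.py", line 7, in <module>
    n,l,st,_=cv2.connectedComponentsWithStats(m);k=1+np.argmax(st[1:,4]);v,u=np.nonzero(l==k)
                                                     ~~~~~~~~~^^^^^^^^^^
    return _wrapfunc(a, 'argmax', axis=axis, out=out, **kwds)
    return bound(*args, **kwds)
ValueError: attempt to get argmax of an empty sequence
```

```bash
python3 -m jog '[[[1,0,0,0,0,0,0],[2,0,0,0,0,0,0],[3,0,0,0,0,0,0],[4,0,0,0,0,0,0],[5,0,0,0,0,0,0]]]'; python3 -m jog '[[[1,0,0,0,0,0,0],[2,0,0,0,0,0,0],[3,0,0,0,0,0,0],[4,0,0,0,0,0,0],[5,0,0,0,0,0,0]]]'
```

```text
time: 29.4
position: [0.419, 0.1904, 0.0143]
tool_rot: [1.572, 2.72, -0.0]
ft_force: [2.1, -3.9, -0.1]
grip_width: 0.135
grip_force: 35.0
time: 29.9
position: [0.4164, 0.1948, 0.0143]
tool_rot: [-1.572, -2.72, 0.0]
ft_force: [1.9, -4.0, 0.4]
grip_width: 0.132
grip_force: 35.0
```

```bash
python3 -m jog '[[[1.5,0,0,0,0,0,0],[3,0,0,0,0,0,0],[4.5,0,0,0,0,0,0],[6,0,0,0,0,0,0],[7.5,0,0,0,0,0,0]]]'; python3 -m jog '[[[1.5,0,0,0,0,0,0],[3,0,0,0,0,0,0],[4.5,0,0,0,0,0,0],[6,0,0,0,0,0,0],[7.5,0,0,0,0,0,0]]]';python3 go.py 0.4098,0.2116,0.0143,120;  python3 -c "
from m import *
d=cam('top');hob(d,cloud(d))"
```

```text
time: 30.4
position: [0.4126, 0.2014, 0.0143]
tool_rot: [-1.572, -2.72, 0.0]
ft_force: [1.3, -3.9, -0.1]
grip_width: 0.134
grip_force: 35.0
time: 30.9
position: [0.4089, 0.2079, 0.0143]
tool_rot: [-1.572, -2.72, 0.0]
ft_force: [2.8, -4.6, -0.6]
grip_width: 0.136
grip_force: 35.0
0.4098,0.2116,0.0143,120 -> [2.8 2.6 0. ] [-0.  0. -0.]
t 30.9 p [0.4089 0.2079 0.0143] F [ 2.79 -4.58 -0.58] gw 11.8 q [ 0.21  0.21 -0.78  2.11  0.19  0.89 -0.16]
tab@-150 (np.float64(0.4538), np.float64(0.1354)) @-62 (np.float64(0.4098), np.float64(0.2116))
hob [0.3933 0.3882] [0.1956 0.2459] 29.866310119628906 z 0.0608
[[0.24719999730587006, 0.44609999656677246], [0.36970001459121704, 0.2328999936580658], [0.5393000245094299, 0.3303000032901764], [0.41679999232292175, 0.5435000061988831]]
```

```bash
python3 -m jog '[[[1.5,0,0,0,0,0,0],[3,0,0,0,0,0,0],[3,0,0,0,0,0,0],[3,0,0,0,0,0,28],[3,0,0,0,0,0,28],[3,0,0,0,0,0,28],[3,0,-40,0,0,0,28],[3,0,-80,0,0,0,28],[3,0,-85,0,0,0,0],[3,0,-85,0,0,0,0]]]'; python3 go.py 0.3788,0.2653,0.090,120
python3 - <<'E'
from m import *
d=cam('top'); save(d,'t3.png',(240,130,440,290),4); hob(d,cloud(d)); d=cam('scene'); save(d,'s3.png',(230,150,390,330),4)
E
```

```text
time: 31.95
position: [0.4085, 0.211, 0.1006]
tool_rot: [1.571, 2.718, 0.003]
ft_force: [0.1, -0.6, -0.2]
grip_width: 0.219
grip_force: 0.0
0.3788,0.2653,0.090,120 -> [61.8  1.3 10.5] [ 0.2  0.1 -0. ]
t 31.95 p [0.4085 0.211  0.1006] F [ 0.14 -0.64 -0.23] gw 19.1 q [ 0.27  0.06 -0.81  2.03  0.05  1.07 -0.05]
tab@-150 (np.float64(0.4538), np.float64(0.1354)) @-62 (np.float64(0.4098), np.float64(0.2116))
hob [0.3937 0.3876] [0.1952 0.2475] 29.9683837890625 z 0.0608
[[0.24729999899864197, 0.44600000977516174], [0.3709999918937683, 0.23160000145435333], [0.5400999784469604, 0.32910001277923584], [0.4165000021457672, 0.5435000061988831]]
```

View pics/t3.png

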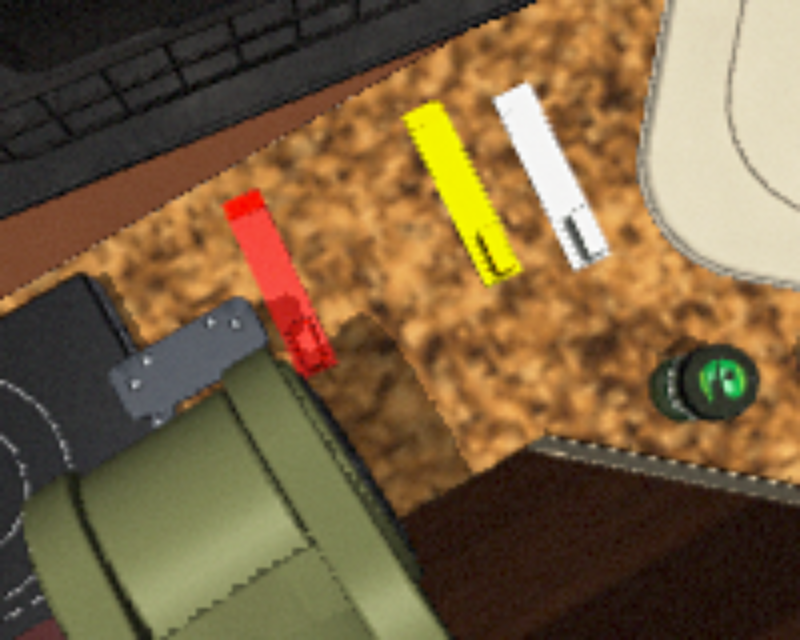

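The three other packers lie back in their row: red at crop (285,285), yellow (460,190), white (550,175). The blue one is under the hob, hidden by the arm. Next I'll move the closed fingertips over the corner.

```bash
python3 -m jog '[[[40,1,0,0,0,0,0],[62,1,0,0,0,0,0],[62,1,10,0,0,0,0],[62,1,25,0,0,0,0],[62,1,32,0,0,0,0],[62,1,32,0,0,0,0],[62,1,32,0,0,0,0]]]'; python3 go.py 0.3788,0.2653,0.060,120
```

```text
time: 32.75
position: [0.3773, 0.2642, 0.0669]
tool_rot: [-1.572, -2.719, 0.001]
ft_force: [-0.3, 0.2, -0.5]
grip_width: 0.006
grip_force: 0.0
0.3788,0.2653,0.060,120 -> [0.2 1.9 6.9] [-0.1 -0.  -0.1]
t 32.75 p [0.3773 0.2642 0.0669] F [-0.29  0.15 -0.45] gw 0.5 q [ 0.17  0.13 -0.87  2.06  0.12  1.   -0.24]
tab@-150 (np.float64(0.4538), np.float64(0.1354)) @-62 (np.float64(0.4098), np.float64(0.2116))
```

```bash
python3 -m jog '[[[0,0,3,0,0,0,0],[0,0,5,0,0,0,0],[0,0,6,0,0,0,0],[0,0,6,0,0,0,0]]]'; python3 -m jog '[[[0,0,0.5,0,0,0,0],[0,0,1,0,0,0,0],[0,0,1,0,0,0,0]]]'
```

```text
time: 33.15
position: [0.3775, 0.2645, 0.0614]
tool_rot: [1.572, 2.72, -0.0]
ft_force: [-0.5, 0.2, 0.5]
grip_width: 0.01
grip_force: 0.0
time: 33.45
position: [0.3776, 0.2646, 0.0607]
tool_rot: [1.572, 2.72, -0.0]
ft_force: [-1.4, 0.1, 4.8]
grip_width: 0.006
grip_force: 2.0
```

```bash
python3 -m jog '[[[0,0,0.5,0,0,0,0],[0,0,0.8,0,0,0,0],[0,0,0.8,0,0,0,0],[0,0,0.8,0,0,0,0]]]'
```

```text
time: 33.85
position: [0.3776, 0.2646, 0.0606]
tool_rot: [1.572, 2.719, -0.001]
ft_force: [-2.8, -3.0, 11.1]
grip_width: 0.005
grip_force: 5.6
```

The glass holds at 11 N without giving. I'll back off and check.

```bash
python3 -m jog '[[[0,0,-3,0,0,0,0],[0,0,-40,0,0,0,0],[0,0,-90,0,0,0,0],[-40,0,-130,0,0,0,0],[-90,0,-130,0,0,0,0],[-140,0,-130,0,0,0,0],[-190,0,-130,0,0,0,0],[-240,0,-130,0,0,0,0],[-240,0,-130,0,0,0,0],[-240,0,-130,0,0,0,0]]]'
python3 - <<'E'
from m import *
d=cam('top'); P=cloud(d); save(d,'t4.png',(240,130,440,290),4); hob(d,P)
try: packers(d,P,'b')
except Exception as e: print(e)
E
```

```text
time: 34.85
position: [0.4976, 0.0552, 0.189]
tool_rot: [-1.576, -2.716, -0.0]
ft_force: [-0.1, 0.0, -0.3]
grip_width: 0.0
grip_force: 0.0
hob [0.3932 0.388 ] [0.1958 0.2464] 29.889925003051758 z 0.0608
[[0.24699999392032623, 0.44600000977516174], [0.36970001459121704, 0.23240000009536743], [0.5394999980926514, 0.33000001311302185], [0.41670000553131104, 0.5436000227928162]]
b 233 tab [0.4046 0.2215] tabsize [0.0131 0.0525] blade [0.4033 0.2206] [0.0235 0.0558] yaw 118.2 nose [0.39   0.2451] ztab 0.043
```

View pics/t4.png

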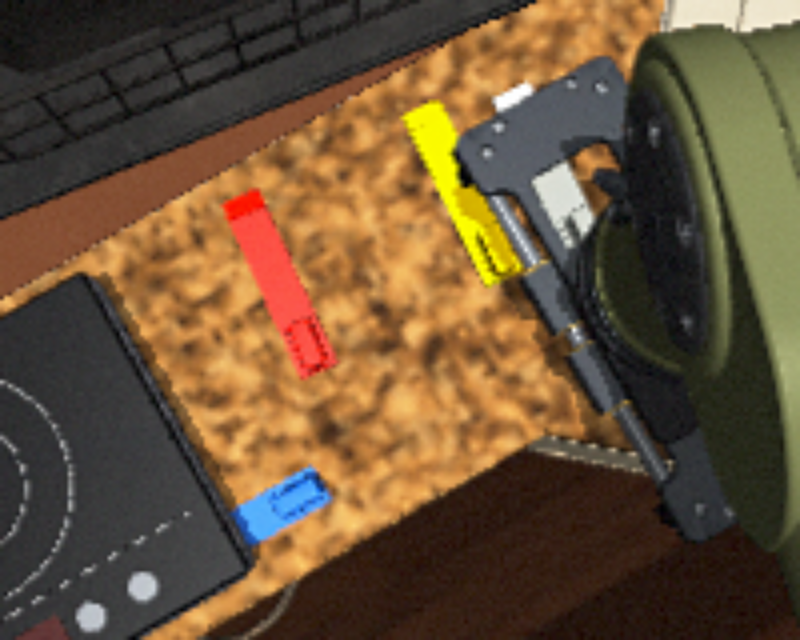

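The picture shows the blue packer under the bare corner. Its tab is at crop (298,493) and its blade's tail is about 79 mm out, so the nose is about 37 mm past the foot's centre and 1 mm off sideways. The hob has not moved.

```bash
python3 -c "
from bench import ctrl
print(ctrl.close_job())"
```

```text
the job is handed in; nothing more can be done
None
```

The job is handed in: the 3 and 5 mm packers slid in loose and are back in their row, the blue 7 mm one bound and stays under the bare foot (nose about 37 mm past its centre), and the glass above it held firm at 11 N.

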